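Start the spray bench in order

ROBOT

A 6-joint arm with a two-finger parallel gripper is mounted at the origin on the work surface. World frame = base frame: x ahead of the robot, y to its left, z up, the work surface at z = 0. Lengths are in m, angles in degrees, forces in N, time in s.
With the tool pointing down it reaches from about 0.4 to 0.825 m from the base axis. Payload 7 kg.
Tool frame: the origin (TCP) lies between the finger pads; the fingertips stand 22 mm ahead of it and the grasp point (between the pads) lies 3 mm ahead of it; z points along the fingers, y is the line along which they close (so a half turn about z gives the same grasp; the last joint's range is limited). The gripper opens to 88 mm and grips with 3 to 60 N. Pads are 19 mm wide; open, the fingers measure 130 mm over their backs; the gripper's body (78 mm by 193 mm) begins 47 mm behind the grasp point.
Start: joints at [84.345, 20.546, 0.682, 0, -70.136, -16.507], TCP at [0.255, 0.625, 0.249] pointing down, gripper open.
Joint ranges: [-176.03, 176.03], [-82.01, 121.73], [-58.28, 71.71], [-173.87, 95.51], [-174.79, -0.11], [-173.66, 173.66]. Speed limits (degrees/s): [136.94, 136.94, 172.46, 180, 180, 180].

INTERFACE

Orientations are given as [roll, pitch, yaw] about the fixed x, y, z axes, in that order (R = Rz(yaw) Ry(pitch) Rx(roll)).
In Python, from plant import ctrl gives the robot as it stands.
- The arm moves only by the tool apply_moves, never from a script. Its argument "targets" is a list of rows, each an object with "travel": the shift along the tool's x, y, z in mm, a list of three; "roll": the turn about the tool's z in degrees; "jaw": the finger opening in mm, from 0 to 87.6. In form: [{"travel": [tx, ty, tz], "roll": roll, "jaw": jaw}, ...]. A call has 1 to 10 rows; each row shifts and turns the commanded pose from where the row before left it, along the tool's axes as they then stand; what a row does not reach is not made up. A row lasts 1/10 s, in which the tool goes at most 50 mm and 8.59 degrees, less where a joint would pass 70% of its speed; a pose out of reach is approached as far as the arm can. A call with a gripper value outside its range is refused whole. The fingers move at their own pace and stop on an object; the grip force is fixed at half the most. Time passes only in rows, so rows that do not move let the fingers close. It gives the time, the measured TCP pose, the force, the opening and the grip force at its end, in the units of the state.
- ctrl.get_obs(): the state, without advancing time (a new reading comes with each control period).
- ctrl.snapshot(name): name is "side" or "top"; returns the picture (420x560x3 uint8, red, green, blue); there is no depth.
- ctrl.calibration(name): a dict with "K" (3x3 intrinsics, pixels), "extrinsics" (4x4, takes a point from camera to world coordinates). Camera axes: x right, y down, z forward; pixel columns grow to the right and rows downward; lengths in m; the calibration is good to about 2 mm. A picture is of the moment at which its call begins. calibration takes no time and is no camera call.
- ctrl.close_job(): hands the job in; it is judged then, once.
The state is a dict: "clock": time; "joint_pos": joint angles; "qvel": joint speeds; "tau": joint torques, N m; "tool_pos": TCP position; "orientation": TCP orientation; "force": force on the tool from outside, world axes, zero at the start; "moment": the same for the moment, N m; "opening": finger opening in m; "gripper_force": force on a finger pad.
Only numpy, scipy, OpenCV 4.12 (cv2) and the standard library are available. Lean on these libraries where they do the work, as an engineer would, in place of code of your own. Each camera call takes 0.05 s, during which the arm holds its last target. There are 200 camera calls.

TASK

Get the spray bench ready by switching it on in the right order: with a fingertip gently press in the long bar key (extractor), then the broad dome key (booth light), then the square key (turntable), each all the way down so that it stays in. Leave the thin pin key (compressor) up; do not lift or shift the switch boxes or disturb anything else on the bench, and finish clear of everything.

Things in the scene. Friction and masses are not known exactly. Their poses are not given: they have to be found in the camera images.
- bar_box: extractor switch: loose grey box of 0.5 to 0.9 kg on rubber feet, 64 (x) x 80 (y) x 38 mm high, standing on the bench at any of four places and any small yaw; origin at the centre of its underside, z up. In the middle of its top is a bare aluminium push key: a long bar, 20 mm along x by 52 mm along y, standing 18 mm proud of the box when up.
- bar_top (a point): centre of the top face of the bar key of the extractor switch; moves with the key; 56 mm above the bench when the key is up, 46 mm when fully in and no longer pressed. Axes as the box.
- bar_key (a joint): how far the bar key is pushed in, m: 0 up, 0.010 fully in (starts at 0 to 0.0015). It slides straight down against 2 N of friction, does not spring back and stays where it is left. The metal cap rides on a rubber cushion (2.5 N per mm, 5 mm at most) and gives softly once the key has bottomed. 4 to 10 N is a gentle push, over 30 N too hard.
- dome_box: booth light switch: loose grey box of 0.5 to 0.9 kg on rubber feet, 64 (x) x 80 (y) x 38 mm high, standing on the bench at any of four places and any small yaw; origin at the centre of its underside, z up. In the middle of its top is a bare aluminium push key: a broad round dome, 38 mm diameter, crown 14 mm across nearly flat, standing 18 mm proud of the box when up.
- dome_top (a point): centre of the top face of the dome key of the booth light switch; moves with the key; 56 mm above the bench when the key is up, 46 mm when fully in and no longer pressed. Axes as the box.
- dome_key (a joint): how far the dome key is pushed in, m: 0 up, 0.010 fully in (starts at 0 to 0.0015). It slides straight down against 2 N of friction, does not spring back and stays where it is left. The metal cap rides on a rubber cushion (2.5 N per mm, 5 mm at most) and gives softly once the key has bottomed. 4 to 10 N is a gentle push, over 30 N too hard.
- square_box: turntable switch: loose grey box of 0.5 to 0.9 kg on rubber feet, 64 (x) x 80 (y) x 38 mm high, standing on the bench at any of four places and any small yaw; origin at the centre of its underside, z up. In the middle of its top is a bare aluminium push key: a square block, 28 x 28 mm, standing 18 mm proud of the box when up.
- square_top (a point): centre of the top face of the square key of the turntable switch; moves with the key; 56 mm above the bench when the key is up, 46 mm when fully in and no longer pressed. Axes as the box.
- square_key (a joint): how far the square key is pushed in, m: 0 up, 0.010 fully in (starts at 0 to 0.0015). It slides straight down against 2 N of friction, does not spring back and stays where it is left. The metal cap rides on a rubber cushion (2.5 N per mm, 5 mm at most) and gives softly once the key has bottomed. 4 to 10 N is a gentle push, over 30 N too hard.
- pin_box: compressor switch: loose grey box of 0.5 to 0.9 kg on rubber feet, 64 (x) x 80 (y) x 38 mm high, standing on the bench at any of four places and any small yaw; origin at the centre of its underside, z up. In the middle of its top is a bare aluminium push key: a thin round pin, 14 mm diameter, standing 18 mm proud of the box when up.
- pin_top (a point): centre of the top face of the pin key of the compressor switch; moves with the key; 56 mm above the bench when the key is up, 46 mm when fully in and no longer pressed. Axes as the box.
- pin_key (a joint): how far the pin key is pushed in, m: 0 up, 0.010 fully in (starts at 0 to 0.0015). It slides straight down against 2 N of friction, does not spring back and stays where it is left. The metal cap rides on a rubber cushion (2.5 N per mm, 5 mm at most) and gives softly once the key has bottomed. 4 to 10 N is a gentle push, over 30 N too hard.
- jar: glass jar, 50 mm diameter, 62 mm high; loose bystander, to be left alone. Origin at its underside or on its axis.
- funnel: steel funnel standing mouth down, 68 mm diameter, 80 mm high; loose bystander, to be left alone. Origin at its underside or on its axis.
- spatula: spatula lying flat, 180 mm long, along its x; loose bystander, to be left alone. Origin at its underside or on its axis.
- glue: yellow glue bottle, 36 mm diameter, 95 mm high; loose bystander, to be left alone. Origin at its underside or on its axis.
- sanding_block: cork sanding block 70 x 45 x 30 mm; loose bystander, to be left alone. Origin at its underside or on its axis.
- tape: roll of tape lying flat, 90 mm outside diameter, 25 mm high; loose bystander, to be left alone. Origin at its underside or on its axis.
- brush: brush lying flat, 180 mm long, along its x; loose bystander, to be left alone. Origin at its underside or on its axis.
Not all that is in view belongs to the job. What is shaped like the dome_box but green or yellow is not meant.

How it is judged (in metres and radians):
On the way, in this order (a step that is already met when the one before it is completed fails the run):
1. the bar key is pushed in (extractor on) (value of joint bar_key above 0.0065 m), for 0.2 s.
2. the dome key is pushed in (booth light on) (value of joint dome_key above 0.0065 m), for 0.2 s.
3. the square key is pushed in (turntable on) (value of joint square_key above 0.0065 m), for 0.2 s.
At the end, for the whole second after the job is handed in: bar, dome and square keys pushed in by at least 6.5 of their 10 mm, the pin key still up (in by less than 4 mm), every switch box at rest within 20 mm of where it stood, every bystander within 25 mm of where it stood (value of joint each of bar_key, dome_key, square_key above 0.0065 m and value of joint pin_key below 0.004 m and distance of each of bar_box, dome_box, square_box, pin_box from where it was at the start of the episode below 0.02 m and linear speed of each of bar_box, dome_box, square_box, pin_box below 0.02 m/s and distance of each of jar, funnel, spatula, glue, sanding_block, tape, brush from where it was at the start of the episode below 0.025 m); the robot touches nothing.
It fails at once if a later key is pushed (over 4 mm) while an earlier one is not yet in (6.5 mm) ((value of joint dome_key above 0.004 m and value of joint bar_key below 0.0065 m) or (value of joint square_key above 0.004 m and value of joint any of bar_key, dome_key below 0.0065 m)).
It fails at once if the pin key of the compressor switch is pushed in (over 4 mm) (value of joint pin_key above 0.004 m).
It fails at once if a switch is struck or pressed with more than 30 N (contact force between the fingers and bar_box above 30 N or contact force between the fingers and dome_box above 30 N or contact force between the fingers and square_box above 30 N or contact force between the fingers and pin_box above 30 N).
It fails at once if a switch box is lifted (8 mm), tipped (0.2 rad) or shifted (20 mm) (height (world z) of any of bar_box, dome_box, square_box, pin_box above 0.008 m or angle between any of bar_box, dome_box, square_box, pin_box's own z axis and vertical above 0.2 rad or distance of any of bar_box, dome_box, square_box, pin_box from where it was at the start of the episode above 0.02 m).
It fails at once if a bystander is lifted or shifted (25 mm) (distance of any of jar, funnel, spatula, glue, sanding_block, tape, brush from where it was at the start of the episode above 0.025 m).
It also fails if it takes over 51 s, if anything falls off the work surface, if the arm or the gripper's body presses on something with over 40 N, if the wrist force passes 120 N, or if a joint passes its speed limit or range.

## Working session

There is one attempt and no reset: what is moved stays moved. The work goes in short steps, Python scripts to look and compute and a tool call to move; the robot and the scene stay as the last step left them, time stands still between calls to the robot, and variables do not carry over. Pictures are saved under pics/ and viewed, at most 10 in all, crops included, and the job is handed in when it is done.

Besides the shell and the picture viewer there is one more tool, called by a JSON object that holds its "method" and its "body". apply_moves: Moves the arm, as the interface text tells. Its arguments: {"type":"object","properties":{"targets":{"type":"array","items":{"type":"object","properties":{"travel":{"type":"array","items":{"type":"number"}},"roll":{"type":"number"},"jaw":{"type":"number"}}}}},"required":["targets"]}

```bash
mkdir -p pics; python3 - <<'E'
from plant import ctrl
import cv2
for n in("side","top"):
    cv2.imwrite(f"pics/{n}0.png",ctrl.snapshot(n)[:,:,::-1]); c=ctrl.calibration(n); print(n,c["K"].round(1).tolist(),c["extrinsics"].round(3).tolist())
o=ctrl.get_obs();print(o["clock"],o["tool_pos"],o["orientation"],o["opening"],o["force"])
E
```

```text
side [[478.2, 0.0, 281.9], [0.0, 478.2, 202.4], [0.0, 0.0, 1.0]] [[0.77, -0.319, 0.552, -0.124], [-0.638, -0.397, 0.66, -0.767], [0.009, -0.861, -0.509, 0.634], [0.0, 0.0, 0.0, 1.0]]
top [[531.8, 0.0, 276.2], [0.0, 531.8, 219.2], [0.0, 0.0, 1.0]] [[-0.001, -0.993, 0.122, 0.326], [-1.0, -0.0, -0.011, -0.013], [0.011, -0.122, -0.993, 1.373], [0.0, 0.0, 0.0, 1.0]]
0.1 [0.25450048 0.62475512 0.24771379] [ 1.79914663e+02 -7.10155731e-03 -2.21692542e+01] 0.0875653337414674 [-0.10240895  0.20173987 -0.37392026]
```

View pics/top0.png

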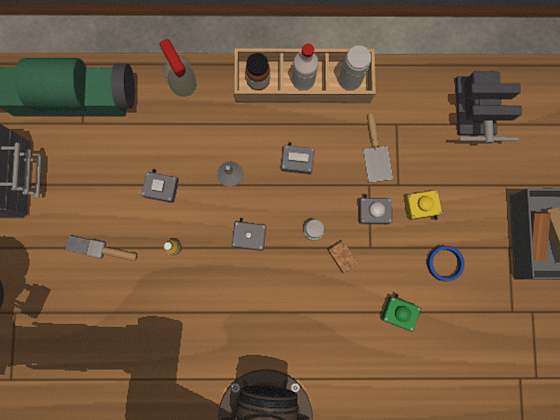

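View pics/side0.png

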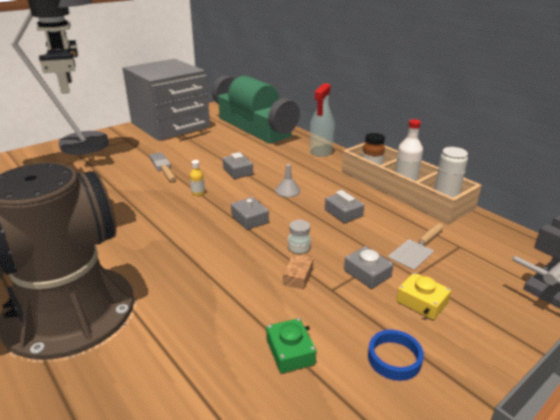

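The top view shows the bar key at (298,157), the dome at (377,210), the square at (158,186) and the pin at (249,236). The green and yellow boxes are decoys, and the side view agrees.

```bash
cat > h.py <<'E'
import cv2,numpy as np
from plant import ctrl
def ray(n,u,v,z):
    c=ctrl.calibration(n);K,E=c["K"],c["extrinsics"]
    d=E[:3,:3]@np.linalg.solve(K,[u,v,1]);o=E[:3,3]
    return o+d*(z-o[2])/d[2]
def proj(n,p):
    c=ctrl.calibration(n);q=np.linalg.inv(c["extrinsics"])@np.append(p,1);q=c["K"]@q[:3];return q[:2]/q[2]
def blob(im,u,v,r,thr=None):
    g=cv2.cvtColor(im,cv2.COLOR_RGB2GRAY)[v-r:v+r+1,u-r:u+r+1]
    t,m=cv2.threshold(g,thr or 0,255,cv2.THRESH_BINARY+(0 if thr else cv2.THRESH_OTSU))
    n,l,s,c=cv2.connectedComponentsWithStats(m,connectivity=4)
    k=min(range(1,n),key=lambda i:np.hypot(*(c[i]-r))-0.05*s[i,4])
    return c[k]+[u-r,v-r],s[k],t
E
python3 - <<'E'
from h import *
im=cv2.imread("pics/top0.png")[:,:,::-1].copy(); si=cv2.imread("pics/side0.png")[:,:,::-1].copy()
for k,u,v,r in(("bar",298,157,11),("dome",377,210,11),("square",158,186,9),("pin",249,236,6)):
    c,s,t=blob(im,u,v,r); p=ray("top",*c,.0555); print(k,c.round(1),s.tolist(),t,p.round(4),"side px",proj("side",p).round(1),"r",np.hypot(*p[:2]).round(3))
a=cv2.resize(im[120:270,130:410],None,fx=2.8,fy=2.8,interpolation=cv2.INTER_CUBIC)
cv2.imwrite("pics/c1.png",a[:,:,::-1])
E
```

```text
bar [298.1 156.5] [2, 6, 20, 10, 138] 139.0 [ 0.648  -0.0832  0.0555] side px [344.4 194.1] r 0.653
dome [377.3 209.2] [4, 4, 15, 14, 157] 137.0 [ 0.5131 -0.2809  0.0555] side px [368.5 252.5] r 0.585
square [157.1 184.8] [3, 2, 12, 12, 109] 140.0 [0.5749 0.2716 0.0555] side px [236.6 154.1] r 0.636
pin [248.1 234.9] [3, 3, 5, 5, 22] 133.0 [0.4485 0.0425 0.0555] side px [248.2 199.7] r 0.451
```

View pics/c1.png

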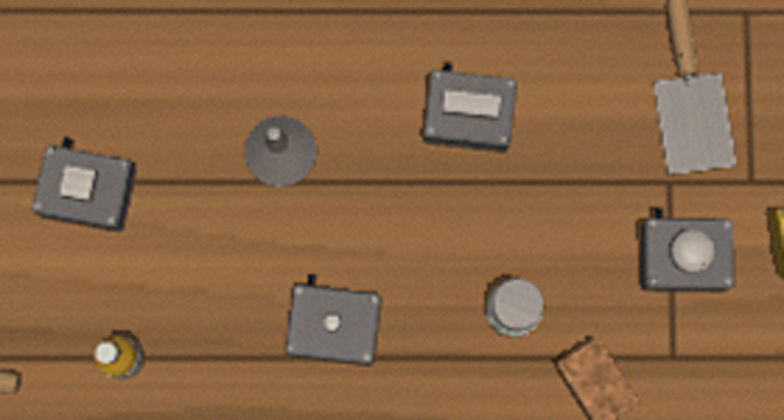

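{"method": "apply_moves", "body": {"targets": [{"travel":[15,12,0],"roll":0,"jaw":0},{"travel":[31,25,0],"roll":0,"jaw":0},{"travel":[31,25,0],"roll":0,"jaw":0},{"travel":[31,25,0],"roll":0,"jaw":0},{"travel":[31,25,0],"roll":0,"jaw":0},{"travel":[31,25,0],"roll":0,"jaw":0},{"travel":[31,25,0],"roll":0,"jaw":0},{"travel":[31,25,0],"roll":0,"jaw":0},{"travel":[31,25,0],"roll":0,"jaw":0},{"travel":[31,25,0],"roll":0,"jaw":0}]}}

```text
clock: 1.1
tool_pos: [0.4378, 0.2924, 0.2486]
orientation: [-180.0, 0.0, -22.2]
force: [1.5, 0.5, -0.4]
opening: 0.0134
gripper_force: 0.0
```

{"method": "apply_moves", "body": {"targets": [{"travel":[31,25,0],"roll":0,"jaw":0},{"travel":[31,25,0],"roll":0,"jaw":0},{"travel":[31,25,0],"roll":0,"jaw":0},{"travel":[31,25,0],"roll":0,"jaw":0},{"travel":[31,25,0],"roll":0,"jaw":0},{"travel":[31,25,0],"roll":0,"jaw":0},{"travel":[31,25,0],"roll":0,"jaw":0},{"travel":[31,25,0],"roll":0,"jaw":0},{"travel":[31,25,0],"roll":0,"jaw":0},{"travel":[31,25,0],"roll":0,"jaw":0}]}}

```text
clock: 2.1
tool_pos: [0.6303, -0.0559, 0.2484]
orientation: [180.0, 0.0, -22.2]
force: [0.8, 0.1, 0.6]
opening: 0.0005
gripper_force: 0.0
```

{"method": "apply_moves", "body": {"targets": [{"travel":[12,12,20],"roll":0,"jaw":0},{"travel":[0,0,40],"roll":0,"jaw":0},{"travel":[0,0,30],"roll":0,"jaw":0},{"travel":[0,0,20],"roll":0,"jaw":0},{"travel":[0,0,10],"roll":0,"jaw":0},{"travel":[0,0,0],"roll":0,"jaw":0},{"travel":[0,0,0],"roll":0,"jaw":0}]}}

```text
clock: 2.8
tool_pos: [0.6374, -0.0695, 0.1296]
orientation: [-180.0, -0.1, -22.1]
force: [0.1, 0.5, 0.4]
opening: 0.0004
gripper_force: 0.0
```

{"method": "apply_moves", "body": {"targets": [{"travel":[7,4,0],"roll":0,"jaw":0},{"travel":[8,4.5,0],"roll":0,"jaw":0},{"travel":[0,0,20],"roll":0,"jaw":0},{"travel":[0,0,15],"roll":0,"jaw":0},{"travel":[0,0,7],"roll":0,"jaw":0},{"travel":[0,0,0],"roll":0,"jaw":0},{"travel":[0,0,0],"roll":0,"jaw":0}]}}

```text
clock: 3.5
tool_pos: [0.6479, -0.083, 0.0868]
orientation: [180.0, -0.0, -22.1]
force: [0.1, 0.0, 0.5]
opening: 0.0006
gripper_force: 0.0
```

```bash
python3 - <<'E'
from h import *
s=ctrl.snapshot("side");p=proj("side",ctrl.get_obs()["tool_pos"]-[0,0,.022]);print(p)
cv2.imwrite("pics/s1.png",cv2.resize(s[130:260,270:430],None,fx=4,fy=4,interpolation=cv2.INTER_CUBIC)[:,:,::-1])
E
```

```text
[344.58392132 190.62678963]
```

View pics/s1.png

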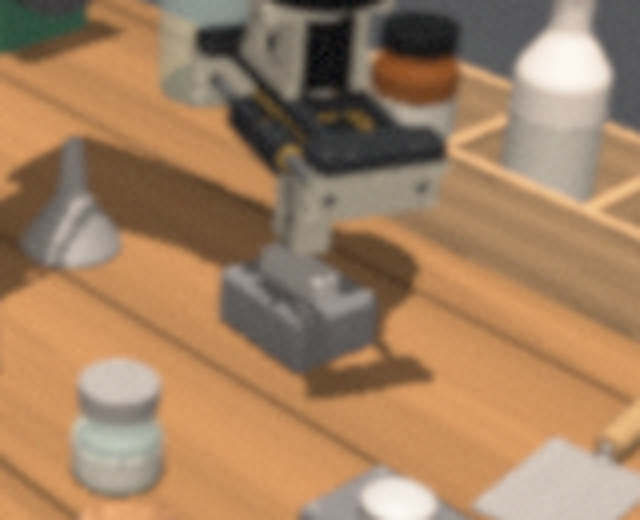

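The closed fingertips sit centred just above the bar key (crop ~(305,245), full image ~(346,191)). Pressing slowly.

{"method": "apply_moves", "body": {"targets": [{"travel":[0,0,3],"roll":0,"jaw":0},{"travel":[0,0,3],"roll":0,"jaw":0},{"travel":[0,0,3],"roll":0,"jaw":0},{"travel":[0,0,2],"roll":0,"jaw":0},{"travel":[0,0,2],"roll":0,"jaw":0},{"travel":[0,0,2],"roll":0,"jaw":0},{"travel":[0,0,2],"roll":0,"jaw":0},{"travel":[0,0,0],"roll":0,"jaw":0},{"travel":[0,0,0],"roll":0,"jaw":0}]}}

```text
clock: 4.45
tool_pos: [0.6476, -0.0829, 0.0695]
orientation: [180.0, 0.0, -22.2]
force: [0.3, -0.0, 0.6]
opening: 0.0005
gripper_force: 0.3
```

{"method": "apply_moves", "body": {"targets": [{"travel":[0,0,1],"roll":0,"jaw":0},{"travel":[0,0,1],"roll":0,"jaw":0},{"travel":[0,0,1],"roll":0,"jaw":0},{"travel":[0,0,0],"roll":0,"jaw":0},{"travel":[0,0,0],"roll":0,"jaw":0}]}}

```text
clock: 4.95
tool_pos: [0.6476, -0.0829, 0.0668]
orientation: [-180.0, -0.0, -22.2]
force: [-0.7, -0.2, 3.1]
opening: 0.0004
gripper_force: 1.8
```

{"method": "apply_moves", "body": {"targets": [{"travel":[0,0,1],"roll":0,"jaw":0},{"travel":[0,0,1],"roll":0,"jaw":0},{"travel":[0,0,0],"roll":0,"jaw":0},{"travel":[0,0,0],"roll":0,"jaw":0}]}}

```text
clock: 5.35
tool_pos: [0.6477, -0.083, 0.0651]
orientation: [-180.0, -0.0, -22.2]
force: [-2.5, 0.9, 7.5]
opening: 0.0002
gripper_force: 3.8
```

Force of 7.5 N at tip height 43 mm means the bar key is bottomed. Lifting off and going to the dome.

{"method": "apply_moves", "body": {"targets": [{"travel":[0,0,-5],"roll":0,"jaw":0},{"travel":[0,0,-20],"roll":0,"jaw":0},{"travel":[0,0,-40],"roll":0,"jaw":0},{"travel":[-5,23,0],"roll":0,"jaw":0},{"travel":[-8,38,0],"roll":0,"jaw":0},{"travel":[-8,38,0],"roll":0,"jaw":0},{"travel":[-8,38,0],"roll":0,"jaw":0},{"travel":[-8,38,0],"roll":0,"jaw":0},{"travel":[-8,38,0],"roll":0,"jaw":0},{"travel":[-5,20,0],"roll":0,"jaw":0}]}}

```text
clock: 6.35
tool_pos: [0.5114, -0.2819, 0.1294]
orientation: [180.0, 0.0, -22.3]
force: [-0.5, 0.2, 0.2]
opening: 0.0006
gripper_force: 0.0
```

{"method": "apply_moves", "body": {"targets": [{"travel":[0,0,10],"roll":0,"jaw":0},{"travel":[0,0,15],"roll":0,"jaw":0},{"travel":[0,0,12],"roll":0,"jaw":0},{"travel":[0,0,0],"roll":0,"jaw":0},{"travel":[0,0,0],"roll":0,"jaw":0}]}}

```text
clock: 6.85
tool_pos: [0.5135, -0.2795, 0.0922]
orientation: [180.0, 0.1, -22.1]
force: [0.4, 0.2, 0.0]
opening: 0.0005
gripper_force: 0.0
```

```bash
python3 - <<'E'
from h import *
s=ctrl.snapshot("side");p=proj("side",ctrl.get_obs()["tool_pos"]-[0,0,.022]);print(p,proj("side",np.array([.648,-.083,.046])))
cv2.imwrite("pics/s2.png",cv2.resize(s[160:300,290:450],None,fx=4,fy=4,interpolation=cv2.INTER_CUBIC)[:,:,::-1])
E
```

```text
[369.06984721 245.91615227] [343.99721176 197.45560173]
```

View pics/s2.png

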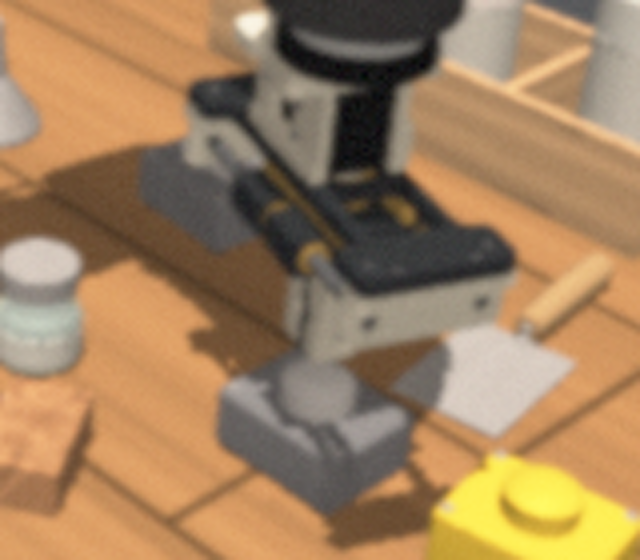

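The fingers are centred above the dome key (crop ~(318,370)). The arm hides the bar key, but its force reading was clear.

{"method": "apply_moves", "body": {"targets": [{"travel":[0,0,6],"roll":0,"jaw":0},{"travel":[0,0,5],"roll":0,"jaw":0},{"travel":[0,0,3],"roll":0,"jaw":0},{"travel":[0,0,3],"roll":0,"jaw":0},{"travel":[0,0,2],"roll":0,"jaw":0},{"travel":[0,0,2],"roll":0,"jaw":0},{"travel":[0,0,2],"roll":0,"jaw":0},{"travel":[0,0,2],"roll":0,"jaw":0},{"travel":[0,0,0],"roll":0,"jaw":0},{"travel":[0,0,0],"roll":0,"jaw":0}]}}

```text
clock: 7.9
tool_pos: [0.5133, -0.2799, 0.0676]
orientation: [180.0, 0.0, -22.2]
force: [-0.8, 0.2, 1.3]
opening: 0.0004
gripper_force: 0.8
```

{"method": "apply_moves", "body": {"targets": [{"travel":[0,0,1],"roll":0,"jaw":0},{"travel":[0,0,1],"roll":0,"jaw":0},{"travel":[0,0,0],"roll":0,"jaw":0},{"travel":[0,0,0],"roll":0,"jaw":0}]}}

```text
clock: 8.3
tool_pos: [0.5134, -0.2799, 0.0659]
orientation: [180.0, -0.0, -22.2]
force: [-2.0, 1.4, 5.6]
opening: 0.0007
gripper_force: 2.8
```

{"method": "apply_moves", "body": {"targets": [{"travel":[0,0,1],"roll":0,"jaw":0},{"travel":[0,0,0],"roll":0,"jaw":0},{"travel":[0,0,-6],"roll":0,"jaw":0},{"travel":[0,0,-20],"roll":0,"jaw":0},{"travel":[0,0,-40],"roll":0,"jaw":0},{"travel":[0,0,-20],"roll":0,"jaw":0},{"travel":[-5.4,-19,0],"roll":0,"jaw":0},{"travel":[-10.8,-38,0],"roll":0,"jaw":0},{"travel":[-10.8,-38,0],"roll":0,"jaw":0},{"travel":[-10.8,-38,0],"roll":0,"jaw":0}]}}

```text
clock: 9.3
tool_pos: [0.5286, -0.1413, 0.1508]
orientation: [-180.0, -0.0, -22.2]
force: [0.7, 0.7, 0.5]
opening: 0.0008
gripper_force: 0.0
```

{"method": "apply_moves", "body": {"targets": [{"travel":[-10.8,-38,0],"roll":0,"jaw":0},{"travel":[-10.8,-38,0],"roll":0,"jaw":0},{"travel":[-10.8,-38,0],"roll":0,"jaw":0},{"travel":[-10.8,-38,0],"roll":0,"jaw":0},{"travel":[-10.8,-38,0],"roll":0,"jaw":0},{"travel":[-10.8,-38,0],"roll":0,"jaw":0},{"travel":[-10.8,-38,0],"roll":0,"jaw":0},{"travel":[-10.8,-38,0],"roll":0,"jaw":0},{"travel":[-10.8,-38,0],"roll":0,"jaw":0},{"travel":[-10.8,-38,0],"roll":0,"jaw":0}]}}

```text
clock: 10.3
tool_pos: [0.5719, 0.252, 0.1507]
orientation: [-180.0, -0.0, -22.2]
force: [0.3, 0.7, 0.5]
opening: 0.0003
gripper_force: 0.0
```

{"method": "apply_moves", "body": {"targets": [{"travel":[-5.4,-20,0],"roll":0,"jaw":0},{"travel":[0,0,0],"roll":0,"jaw":0},{"travel":[0,0,25],"roll":0,"jaw":0},{"travel":[0,0,20],"roll":0,"jaw":0},{"travel":[0,0,10],"roll":0,"jaw":0},{"travel":[0,0,0],"roll":0,"jaw":0},{"travel":[0,0,0],"roll":0,"jaw":0}]}}

```text
clock: 11.0
tool_pos: [0.5749, 0.2705, 0.0962]
orientation: [-180.0, -0.0, -22.2]
force: [0.5, 0.9, -0.3]
opening: 0.0004
gripper_force: 0.0
```

```bash
python3 - <<'E'
from h import *
s=ctrl.snapshot("side");p=proj("side",ctrl.get_obs()["tool_pos"]-[0,0,.022]);print(p)
cv2.imwrite("pics/s3.png",cv2.resize(s[90:300,190:430],None,fx=2.8,fy=2.8,interpolation=cv2.INTER_CUBIC)[:,:,::-1])
E
```

```text
[236.5173487 148.0624067]
```

View pics/s3.png

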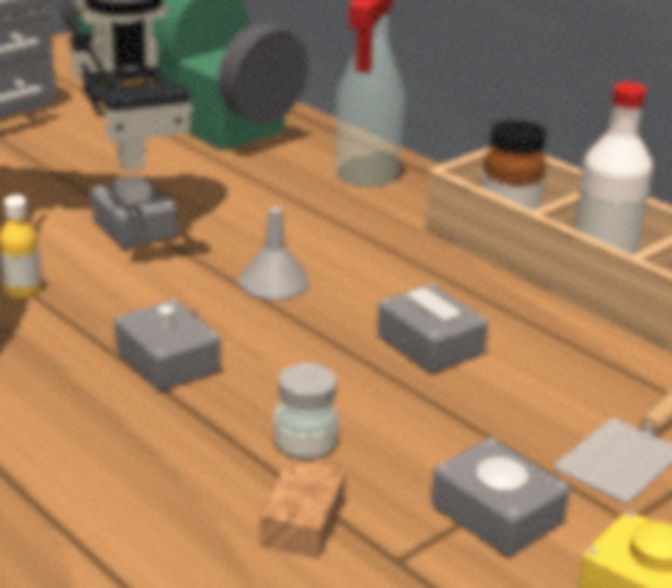

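The bar (crop 435,300) and dome (500,472) keys are both visibly down, the pin (167,312) is still up, and the fingers hang over the square key (132,185). Pressing the square.

{"method": "apply_moves", "body": {"targets": [{"travel":[0,0,10],"roll":0,"jaw":0},{"travel":[0,0,5],"roll":0,"jaw":0},{"travel":[0,0,3],"roll":0,"jaw":0},{"travel":[0,0,3],"roll":0,"jaw":0},{"travel":[0,0,2],"roll":0,"jaw":0},{"travel":[0,0,2],"roll":0,"jaw":0},{"travel":[0,0,2],"roll":0,"jaw":0},{"travel":[0,0,1],"roll":0,"jaw":0},{"travel":[0,0,0],"roll":0,"jaw":0},{"travel":[0,0,0],"roll":0,"jaw":0}]}}

```text
clock: 12.05
tool_pos: [0.5744, 0.2708, 0.0676]
orientation: [-180.0, -0.0, -22.2]
force: [-1.3, -0.7, 0.9]
opening: 0.0008
gripper_force: 0.8
```

{"method": "apply_moves", "body": {"targets": [{"travel":[0,0,1],"roll":0,"jaw":0},{"travel":[0,0,1],"roll":0,"jaw":0},{"travel":[0,0,0],"roll":0,"jaw":0},{"travel":[0,0,0],"roll":0,"jaw":0}]}}

```text
clock: 12.45
tool_pos: [0.5745, 0.2708, 0.066]
orientation: [-180.0, -0.0, -22.2]
force: [-2.8, -0.2, 5.1]
opening: 0.0004
gripper_force: 2.8
```

{"method": "apply_moves", "body": {"targets": [{"travel":[0,0,1],"roll":0,"jaw":0},{"travel":[0,0,0],"roll":0,"jaw":0},{"travel":[0,0,-6],"roll":0,"jaw":0},{"travel":[0,0,-20],"roll":0,"jaw":0},{"travel":[0,0,-40],"roll":0,"jaw":0},{"travel":[0,0,-40],"roll":0,"jaw":0},{"travel":[0,0,-40],"roll":0,"jaw":0},{"travel":[0,0,-20],"roll":0,"jaw":0},{"travel":[0,0,0],"roll":0,"jaw":0},{"travel":[0,0,0],"roll":0,"jaw":0}]}}

```text
clock: 13.45
tool_pos: [0.5744, 0.271, 0.2308]
orientation: [-179.9, -0.0, -22.2]
force: [-0.1, -0.0, -0.0]
opening: 0.0002
gripper_force: 0.0
```

```bash
python3 - <<'E'
from h import *
s=ctrl.snapshot("side")
cv2.imwrite("pics/s4.png",cv2.resize(s[90:300,150:430],None,fx=2.8,fy=2.8,interpolation=cv2.INTER_CUBIC)[:,:,::-1])
E
```

```text
(no output)
```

View pics/s4.png

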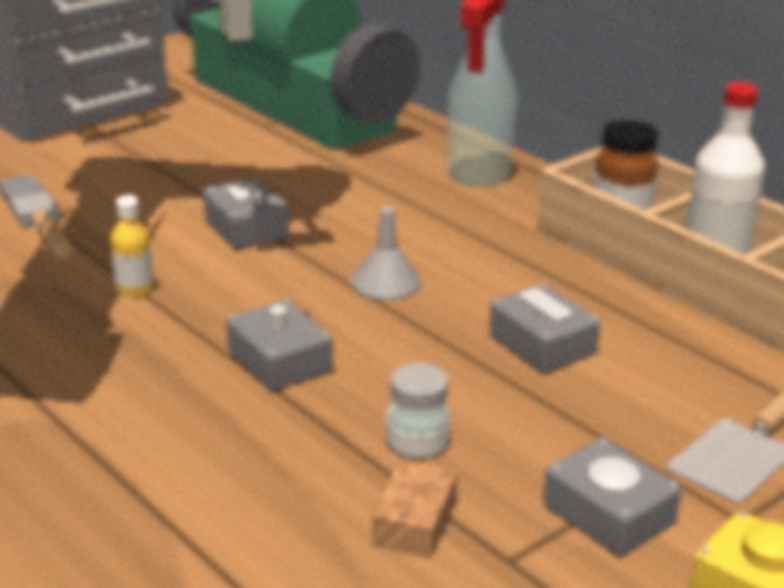

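The bar (545,303), dome (613,473) and square (240,192) keys are down and the pin (280,315) is up. Nothing is displaced and the arm is clear, so I'm handing in.

```bash
python3 -c "
from plant import ctrl
print(ctrl.close_job())"
```

```text
the job is handed in; nothing more can be done
None
```

I pressed the bar, dome and square keys fully in, in that order, at up to about 7.5 N measured; the last picture shows them down, the pin key up and nothing moved, and I handed in with the arm clear (no verdict was returned).

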